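# Lock the red lamp module into the slotted rail

## Task

Fit the red signal-lamp module to the aluminium rail: take it from the rack, pass its T-shaped foot down through the rail's slot, give it a quarter turn so that the foot lies square across underneath the slot and holds, and leave it sitting upright and flat on the rail, let go. Anywhere along the slot well clear of its ends will do; leave the blue and yellow modules in the rack.

Things in the scene. Friction and masses are not known exactly. Their poses are not given: they have to be found in the camera images.
- red_module: Lamp module with red cap, to be fitted, 64 mm tall above its origin. White housing 40 (x) by 28 (y), 6 to 46 up: grip across the 28. Steel flange 64 (x) by 40 (y), 6 thick. Below it a round stem 10 thick, then a T crossbar 48 (x) by 10 (y), 18 to 26 below the origin, so hidden along the flange's long side. Origin: centre of the flange's underside, z up. Alike after a half turn. 105 to 195 g.
- blue_module: Same module with blue cap; stays in the rack. The three stand upright in a row, in chance order, 90 mm apart, in a fixed grey rack 280 x 70 x 40 mm high: flange on the rack's top, crossbar down in a 55 x 17 mm pocket (lift straight up). Crossbars point along the row, which runs away from the robot, within 17 degrees; both sides of each 28 mm width are free.
- yellow_module: Same module with yellow cap, origin and axes as the red one; stays in the rack.
- rail: Fixed aluminium rail, 220 (x) by 100 (y), 42 mm high, black end caps. In its flat top one slot along x, 24 wide, 200 long, in the middle. Lips 8 thick (34 to 42 up); below them a hollow 88 wide, 4 to 34 up, where the crossbar turns freely either way; with the flange on top it lies 10 mm under the lips. Origin: centre of underside; z up, y across the slot. Yaw within 40 degrees of straight ahead.
Mind the look-alikes: they are no part of the job. Leave any orange look-alike of the red_module alone. Leave any pink look-alike of the rail alone.

How it is judged:
On the way:
1. the red module's crossbar has passed down through the slot, lying along it (within 23 degrees), and is wholly below the lips (x of red_module in the frame of rail between -0.08 and 0.08 m and y of red_module in the frame of rail between -0.012 and 0.012 m and z of red_module in the frame of rail below 0.0515 m and angle between the x axis of red_module and the x axis of rail, either way round below 0.4 rad), for 0.05 s.
At the end, for the whole second after the job is handed in: Red module at rest, flange flat on the rail (origin 38 to 46 mm up, tilt under 6 degrees), within 12 mm of the slot's centre line and 80 mm of its middle, crossbar under the lips within 17 degrees of square across; blue and yellow modules not shifted over 30 mm (x of red_module in the frame of rail between -0.08 and 0.08 m and y of red_module in the frame of rail between -0.012 and 0.012 m and z of red_module in the frame of rail between 0.038 and 0.046 m and angle between the x axis of red_module and the y axis of rail, either way round below 0.3 rad and angle between red_module's own z axis and vertical below 0.1 rad and linear speed of red_module below 0.02 m/s and angular speed of red_module below 0.2 rad/s); the robot touches nothing.
It fails at once if the blue module is pulled out or shifted more than 30 mm (distance of blue_module from where it was at the start of the episode above 0.03 m).
It fails at once if the yellow module is pulled out or shifted more than 30 mm (distance of yellow_module from where it was at the start of the episode above 0.03 m).
It also fails if it takes over 43 s, if anything falls off the work surface, if the arm or the gripper's body presses on something with over 40 N, if the wrist force passes 120 N, or if a joint passes its speed limit or range.

## Robot

A 6-joint arm with a two-finger parallel gripper is mounted at the origin on the work surface. World frame = base frame: x ahead of the robot, y to its left, z up, the work surface at z = 0. Lengths are in m, angles in rad, forces in N, time in s.
With the tool pointing down it reaches from about 0.225 to 0.875 m from the base axis. Payload 3.4 kg.
Tool frame: the origin (TCP) lies at the very end of the fingers, on their centre line; the grasp point (between the pads) lies 19 mm behind it; z points along the fingers, x is the direction in which the jaws open and shut, and the axes are right-handed (so a half turn about z gives the same grasp; the last joint's range is limited). The gripper opens to 85 mm and grips with 20 to 120 N. Pads are 22 mm wide; open, the fingers measure 114 mm over their backs; the gripper's body (76 mm by 85 mm) begins 54 mm behind the grasp point. The pads swing forward as they close: fully open they stand 13 mm farther back than shut.
Start: joints at [-1.274, 0.276, 1.505, -0, 1.361, -0.121], TCP at [0.233, -0.526, 0.231] pointing down, gripper open.
Joint ranges: [-2.89, 2.89], [-0.75, 2.08], [0.22, 2.7], [-1.18, 4.32], [0.11, 2.71], [-2.7, 2.7]. Speed limits (rad/s): [2.57, 2.57, 3.14, 3.14, 3.14, 3.14].

## Interface

Orientations are given as a unit quaternion [w, x, y, z].
In Python, from rig import manip gives the robot as it stands.
- The arm moves only by the tool carry_out, never from a script. Its argument "series" is a list of rows, each a list of 2 entries, a list of its own where there are three numbers: the shift along the tool's x, y, z in mm, then the turn about the tool's z in degrees. A call has 1 to 10 rows; each row shifts and turns the pose as measured when the row begins, along the tool's axes as they then stand; what a row does not reach is not made up. A row lasts 1/12 s, in which the tool goes at most 41.7 mm and 7.16 degrees, less where a joint would pass 70% of its speed; a pose out of reach is approached as far as the arm can. A call is refused whole if a number of a shift passes 41.7 or a number of a turn 7.16, either way. A call with a gripper value outside its range is refused whole. "fingers" is the finger opening in mm, from 0 to 85.4, set as the call begins (left out, the last holds). The fingers move at their own pace and stop on an object; "squeeze" is the grip in N (left out, the last holds). Time passes only in rows, so rows that do not move let the fingers close. It gives the time, the measured TCP pose, the force and the opening at its end, in the units of the state.
- manip.get_state(): the state, without advancing time (a new reading comes with each control period).
- manip.get_image(name): name is "side" or "top" or "wrist"; returns a dict with "frame" (384x512x3 uint8, blue, green, red), "K" (3x3 intrinsics, pixels), "k1" (the pictures are not rectified: a ray, as slopes to the right and down, at radius r is drawn at 1 + k1 r^2 times it, then the intrinsics apply), "rvec" (rotation vector, rad) and "tvec" (3), from world to camera coordinates, as OpenCV has them; the wrist camera has in their place "mount" (4x4, takes a point from camera to tool coordinates, whose origin is the TCP and whose axes are the tool frame's). Camera axes: x right, y down, z forward; pixel columns grow to the right and rows downward; lengths in m; the calibration is good to about 2 mm. A picture is of the moment at which its call begins: read the wrist's pose just before it. There is no depth.
- manip.sign_off(): hands the job in, once; it reports no verdict.
The state is a dict: "clock": time; "qpos": joint angles; "qd": joint speeds; "effort": joint torques, N m; "position": TCP position; "ee_rot": TCP orientation; "contact_force": force on the tool from outside, world axes, zero at the start; "moment": the same for the moment, N m; "width": finger opening in m.
Only numpy, scipy, OpenCV 4.12 (cv2) and the standard library are available. Lean on these libraries where they do the work, as an engineer would, in place of code of your own. Each camera call takes 0.05 s, during which the arm holds its last target. There are 200 camera calls.

## Working session

There is one attempt and no reset: what is moved stays moved. The work goes in short steps, Python scripts to look and compute and a tool call to move; the robot and the scene stay as the last step left them, time stands still between calls to the robot, and variables do not carry over. Pictures are saved under pics/ and viewed, about 8 in all and at most 12, crops included, and the job is handed in when it is done.

Besides the shell and the picture viewer there is one more tool, called after "Call:" by a JSON object that holds its "fn" and its "kwargs". carry_out: Moves the arm, as the interface text tells. Its arguments: {"type":"object","properties":{"series":{"type":"array","items":{"type":"array"}},"fingers":{"type":"number"},"squeeze":{"type":"number"}},"required":["series"]}

```bash
mkdir -p pics; ls; python3 - <<'E'
from rig import manip
import cv2,numpy as np,pickle
s=manip.get_state();print(s)
d={}
for n in("top","side"):
    d[n]=manip.get_image(n)
    print(n,d[n]["K"],d[n]["k1"],d[n]["rvec"],d[n]["tvec"])
pickle.dump(d,open("d.pkl","wb"))
f=np.vstack([d["top"]["frame"],d["side"]["frame"]])
cv2.imwrite("pics/a.png",d["top"]["frame"]);cv2.imwrite("pics/b.png",d["side"]["frame"])
E
```

```text
pics
{'clock': 0.0, 'qpos': array([-1.27399721e+00,  2.76619560e-01,  1.50617432e+00, -8.96051968e-06,
        1.36071154e+00, -1.20999776e-01]), 'qd': array([-0.00075704,  0.00158972, -0.00030763,  0.00052549,  0.00090036,
       -0.00156761]), 'effort': array([-5.59650562e-04, -4.16779482e+01, -2.45801872e+01, -2.06338650e-04,
        1.10273532e-02, -5.41180754e-06]), 'position': array([ 0.2331357 , -0.5250127 ,  0.23040931]), 'ee_rot': array([-6.10929791e-04,  8.38376435e-01, -5.45090854e-01, -7.35835309e-04]), 'contact_force': array([ 0.89358328, -0.58780033, -0.31348273]), 'moment': array([ 0.01900505,  0.02785297, -0.01349677]), 'width': 0.08528078723634519}
top [[426.66974952   0.         252.66894889]
 [  0.         426.66974952 193.97938308]
 [  0.           0.           1.        ]] -0.06574658186352833 [ 2.10409991 -2.11390257  0.17629373] [-0.00875603  0.48252843  0.78382456]
side [[454.76711956   0.         253.76598223]
 [  0.         454.76711956 196.56804004]
 [  0.           0.           1.        ]] -0.18065340347118708 [ 0.63899187 -2.53999024  1.24888651] [0.4142038  0.19306    0.86718935]
```

View pics/a.png

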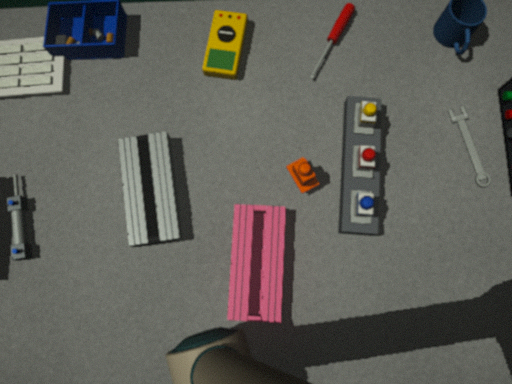

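View pics/b.png

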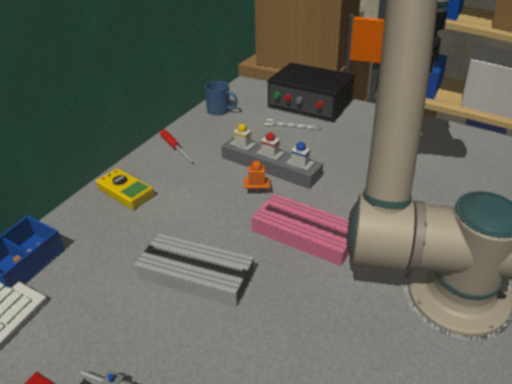

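Top view: rack on the right (yellow 370,110; red 368,155; blue 366,203), aluminium rail at (150,188), orange and pink look-alikes between. The side view agrees.

```bash
cat > h.py <<'E'
import cv2,numpy as np
from scipy.spatial.transform import Rotation as R
def campose(im,st=None):
    if "mount" in im:
        q=np.array(st["ee_rot"]);T=np.eye(4);T[:3,:3]=R.from_quat(q[[1,2,3,0]]).as_matrix();T[:3,3]=st["position"]
        T=T@np.array(im["mount"]);return T[:3,:3],T[:3,3]
    M=cv2.Rodrigues(np.array(im["rvec"],float))[0];return M.T,-M.T@np.array(im["tvec"]).ravel()
def rays(im,px,st=None):
    M,c=campose(im,st)
    u=cv2.undistortPoints(np.array(px,float).reshape(-1,1,2),np.array(im["K"]),np.array([im["k1"],0,0,0.])).reshape(-1,2)
    return c,np.c_[u,np.ones(len(u))]@M.T
def plane(im,px,z,st=None):
    c,d=rays(im,px,st);return c+d*((z-c[2])/d[:,2])[:,None]
def proj(im,P,st=None):
    M,c=campose(im,st);return cv2.projectPoints(np.array(P,float).reshape(-1,1,3),cv2.Rodrigues(M.T)[0],-M.T@c,np.array(im["K"]),np.array([im["k1"],0,0,0.]))[0].reshape(-1,2)
def tri(a,b):
    A=np.zeros((3,3));y=np.zeros(3)
    for c,d in(a,b):
        d=d[0]/np.linalg.norm(d[0]);Q=np.eye(3)-np.outer(d,d);A+=Q;y+=Q@c
    return np.linalg.solve(A,y)
def toolyaw(st):
    q=np.array(st["ee_rot"]);x=R.from_quat(q[[1,2,3,0]]).as_matrix();return np.degrees(np.arctan2(x[1,0],x[0,0])),x
def blobs(m,amin=20):
    n,l,s,c=cv2.connectedComponentsWithStats(m.astype(np.uint8));return [(s[i,4],c[i].round(1),s[i,:4]) for i in range(1,n) if s[i,4]>=amin],l
E
python3 - <<'E'
from h import *
import pickle
from rig import manip
d=pickle.load(open("d.pkl","rb"));t,s=d["top"],d["side"]
print("cams",campose(t)[1],campose(s)[1])
def cent(im,lo,hi,box):
    h=cv2.cvtColor(im["frame"],cv2.COLOR_BGR2HSV);m=cv2.inRange(h,lo,hi);mm=0*m;x0,y0,x1,y1=box;mm[y0:y1,x0:x1]=m[y0:y1,x0:x1]
    b,_=blobs(mm,8);b=max(b,key=lambda k:k[0]);return b[1]
cs={"yellow":((20,130,90),(35,255,255)),"blue":((100,130,60),(130,255,255))}
P={}
for n,bt,bs in(("yellow",(350,95,385,128),(230,118,255,150)),("red",(350,142,385,172),(260,128,285,160)),("blue",(350,190,385,220),(290,138,315,165))):
    if n=="red":lo,hi=(0,150,80),(8,255,255)
    else:lo,hi=cs[n]
    a,b=cent(t,lo,hi,bt),cent(s,lo,hi,bs);P[n]=tri(rays(t,[a]),rays(s,[b]));print(n,a,b,P[n],plane(t,[a],.095))
v=P["yellow"]-P["blue"];print("row yaw",np.degrees(np.arctan2(v[1],v[0])),np.linalg.norm(v))
# rack outline
g=cv2.cvtColor(t["frame"],cv2.COLOR_BGR2HSV)
# rail
m=np.zeros(g.shape[:2],np.uint8);roi=cv2.inRange(g,(0,0,125),(180,60,255));m[120:255,105:190]=roi[120:255,105:190]
b,l=blobs(m,100);print([(x[0],x[1]) for x in b])
pts=np.argwhere(m>0)[:,::-1].astype(float)
W=plane(t,pts,.042)[:,:2]
r=cv2.minAreaRect((W*1000).astype(np.float32));print("rail",r);print(cv2.boxPoints(r))
cv2.imwrite("pics/c.png",np.hstack([cv2.resize(t["frame"][120:255,105:190],None,fx=4,fy=4),cv2.resize(cv2.cvtColor(m[120:255,105:190],cv2.COLOR_GRAY2BGR),None,fx=4,fy=4)]))
st=manip.get_state();print(toolyaw(st))
E
```

```text
cams [ 0.32391172 -0.03165791  0.86102861] [0.0739262  0.69437203 0.68792203]
yellow [369.2 108.7] [241.5 127.4] [ 0.63687603 -0.2341471   0.09618798] [[ 0.63689011 -0.23460379  0.095     ]]
red [368.  154.1] [269.8 136.1] [ 0.54717477 -0.22657798  0.09615954] [[ 0.54705784 -0.22702123  0.095     ]]
blue [366.6 202.2] [300.4 146. ] [ 0.45676723 -0.21939464  0.09473189] [[ 0.45629892 -0.21947245  0.095     ]]
row yaw -4.682564483081212 0.18071783351650947
[(np.int32(1911), array([162.9, 186.6])), (np.int32(2026), array([132. , 191.7]))]
rail ((497.57421875, 215.37213134765625), (220.11325073242188, 132.16371154785156), 8.963662147521973)
[[378.56558 263.49927]
 [399.15775 132.9496 ]
 [616.5829  167.245  ]
 [595.9907  297.79468]]
(np.float64(-66.06390892982098), array([[ 4.05716863e-01, -9.13998705e-01, -4.41283594e-04],
       [-9.13997356e-01, -4.05717031e-01,  1.58856565e-03],
       [-1.63098322e-03, -2.41175833e-04, -9.99998641e-01]]))
```

View pics/c.png

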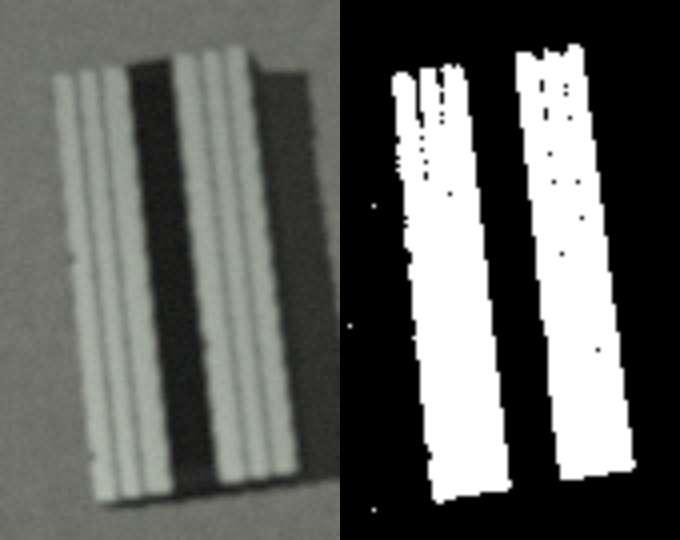

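Call:
{"fn": "carry_out", "kwargs": {"series": [[[0,0,0],7.16],[[0,0,0],7.16],[[0,0,0],7.16],[[0,0,0],7.1],[[-29,-26,0],0],[[-29,-26,0],0],[[-29,-26,0],0],[[-29,-26,0],0],[[-29,-26,0],0],[[-29,-26,0],0]]}}

```text
clock: 0.93
position: [0.4037, -0.366, 0.2244]
ee_rot: [-0.001, -0.668, 0.745, 0.005]
contact_force: [0.3, 0.0, 0.4]
width: 0.0858
```

```bash
cat >> h.py <<'E'
def go(st,x,y,z,yaw=None):
    a,M=toolyaw(st);d=M.T@(np.array([x,y,z])-st["position"])*1000
    t=None if yaw is None else -((yaw-a+180)%360-180)
    print("t",round(st["clock"],2),"pos",np.round(st["position"],4),"yaw",round(a,2),"shift mm",d.round(1),"turn",t,"F",np.round(st["contact_force"],1),"w",round(st["width"],4))
E
python3 - <<'E'
from h import *
import pickle
from rig import manip
t=pickle.load(open("d.pkl","rb"))["top"]
g=cv2.cvtColor(t["frame"],cv2.COLOR_BGR2HSV)
m=np.zeros(g.shape[:2],np.uint8);roi=cv2.inRange(g,(0,0,125),(180,60,255));m[120:255,105:190]=roi[120:255,105:190]
b,l=blobs(m,1000)
A,B=[],[]
o=[]
for r in range(142,235):
    xs=np.where(np.isin(l[r],[i for i in np.unique(l[r]) if i and (l==i).sum()>1000]))[0]
    k=np.argmax(np.diff(xs));A.append((xs[k]+.5,r));B.append((xs[k+1]-.5,r));o.append(((xs[0]-.5,r),(xs[-1]+.5,r)))
for P,n in((A,"slotL"),(B,"slotR"),([a for a,_ in o],"outL"),([b for _,b in o],"outR")):
    W=plane(t,P,.042);p=np.polyfit(W[:,0],W[:,1],1);print(n,"yaw",np.degrees(np.arctan(p[0])),"y at x=.497:",np.polyval(p,.497))
W=plane(t,np.argwhere(np.isin(l,[i for i in range(1,l.max()+1) if (l==i).sum()>1000]))[:,::-1].astype(float),.042)[:,:2]
print(cv2.minAreaRect((W*1000).astype(np.float32)))
go(manip.get_state(),.547,-.227,.2,-94.7)
E
```

```text
slotL yaw 8.957356060437622 y at x=.497: 0.2101180005766387
slotR yaw 8.400431158303824 y at x=.497: 0.18482405265058757
outL yaw 8.61720570415995 y at x=.497: 0.2492244204554864
outR yaw 8.945519023223033 y at x=.497: 0.1484197462894811
((500.01959228515625, 199.86883544921875), (220.11325073242188, 100.77375793457031), 8.963662147521973)
t 0.93 pos [ 0.4037 -0.366   0.2244] yaw -96.24 shift mm [-153.6 -127.5   24.2] turn -1.5356431643836856 F [0.3 0.  0.4] w 0.0858
```

Call:
{"fn": "carry_out", "kwargs": {"series": [[[-30,-25,3],-1.5],[[-30,-25,4],0],[[-30,-25,4],0],[[-30,-25,4],0],[[-18,-16,4],0],[[0,0,0],0],[[0,0,0],0]]}}

```text
clock: 1.52
position: [0.5407, -0.2237, 0.2015]
ee_rot: [0.001, -0.681, 0.732, 0.007]
contact_force: [0.1, -0.1, 0.7]
width: 0.0857
```

```bash
python3 - <<'E'
from h import *
import pickle
from rig import manip
st=manip.get_state();im=manip.get_image("wrist")
pickle.dump((st,im),open("w1.pkl","wb"))
go(st,.547,-.227,.2,-94.7)
f=im["frame"].copy()
for p in proj(im,[(.547,-.227,.104),(.547,-.227,.09)],st):cv2.circle(f,tuple(int(v) for v in p),3,(255,0,255),1)
cv2.imwrite("pics/w1.png",f);print(im["mount"])
E
```

```text
t 1.52 pos [ 0.5407 -0.2237  0.2015] yaw -94.15 shift mm [ 2.9 -6.5  1.4] turn 0.5483106661640136 F [ 0.1 -0.1  0.7] w 0.0857
[[ 9.99999428e-01 -6.48552189e-04 -8.50397792e-04 -5.00549357e-04]
 [ 8.50806108e-04  9.64213259e-01  2.65126514e-01 -6.71116197e-02]
 [ 6.48016445e-04 -2.65127086e-01  9.64213259e-01 -1.43342318e-01]
 [ 0.00000000e+00  0.00000000e+00  0.00000000e+00  1.00000000e+00]]
```

View pics/w1.png

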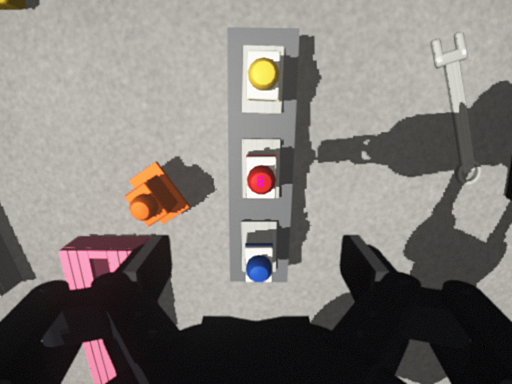

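The wrist view shows the red cap at (261,180), right on the predicted spot; the jaws have free room on both sides. Next I descend.

Call:
{"fn": "carry_out", "kwargs": {"series": [[[3,-6.5,10],0.5],[[0,0,35],0],[[0,0,35],0],[[0,0,0],0],[[0,0,0],0]]}}

```text
clock: 1.98
position: [0.5456, -0.2336, 0.1199]
ee_rot: [0.001, -0.674, 0.738, 0.004]
contact_force: [0.3, -0.1, 0.2]
width: 0.0853
```

```bash
python3 - <<'E'
from h import *
from rig import manip
st=manip.get_state()
go(st,.547,-.227,.051,-94.7)
E
```

```text
t 1.98 pos [ 0.5456 -0.2336  0.1199] yaw -95.21 shift mm [-6.2 -1.1 68.9] turn -0.5082782898014386 F [ 0.3 -0.1  0.2] w 0.0853
```

Call:
{"fn": "carry_out", "kwargs": {"series": [[[-6,-1,10],-0.5],[[0,0,0],0],[[0,0,0],0],[[0,0,0],0]]}}

```text
clock: 2.32
position: [0.548, -0.2306, 0.1126]
ee_rot: [0.001, -0.676, 0.737, 0.002]
contact_force: [0.1, 0.1, -1.1]
width: 0.0856
```

```bash
python3 - <<'E'
from h import *
from rig import manip
import pickle
for i in range(3):
    st=manip.get_state();im=manip.get_image("wrist");go(st,.547,-.227,.051,-94.7)
pickle.dump((st,im),open("w2.pkl","wb"))
f=im["frame"]
h=cv2.cvtColor(f,cv2.COLOR_BGR2HSV);m=cv2.inRange(h,(0,150,60),(6,255,255))|cv2.inRange(h,(172,150,60),(180,255,255))
b,_=blobs(m,100);print(b)
for x in b:print(plane(im,[x[1]],.097,st))
cv2.imwrite("pics/w2.png",f)
E
```

```text
t 2.32 pos [ 0.548  -0.2306  0.1126] yaw -94.9 shift mm [-3.3  1.3 61.6] turn -0.2029251886938539 F [ 0.1  0.1 -1.1] w 0.0856
t 2.37 pos [ 0.5484 -0.2309  0.113 ] yaw -94.9 shift mm [-3.5  1.7 62. ] turn -0.1953742277303263 F [1.2 0.7 0.3] w 0.0857
t 2.42 pos [ 0.5483 -0.2308  0.1129] yaw -94.89 shift mm [-3.4  1.7 61.9] turn -0.19162510785312747 F [-0.3  0.4 -0.2] w 0.0852
[(np.int32(1364), array([251.1, 226.7]), array([231, 206,  41,  42], dtype=int32))]
[[ 0.54948227 -0.22752252  0.097     ]]
```

View pics/w2.png

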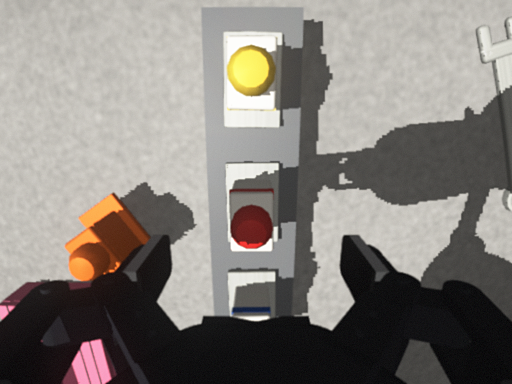

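Red cap at (251,227), 3.5 mm to one side of the tool centre; yellow is in line above it (250,70), so the yaw is right.

Call:
{"fn": "carry_out", "kwargs": {"series": [[[-3.5,0,20],0],[[0,0,20],0],[[0,0,0],0],[[0,0,0],0],[[0,0,0],0]]}}

```text
clock: 2.88
position: [0.5513, -0.228, 0.0762]
ee_rot: [0.003, -0.677, 0.736, -0.003]
contact_force: [-0.0, 0.6, 0.1]
width: 0.0857
```

```bash
python3 - <<'E'
from h import *
from rig import manip
st=manip.get_state()
go(st,.548,-.227,.052,-94.7)
E
```

```text
t 2.88 pos [ 0.5513 -0.228   0.0762] yaw -94.85 shift mm [-0.7  3.6 24.2] turn -0.14839159780370892 F [-0.   0.6  0.1] w 0.0857
```

Call:
{"fn": "carry_out", "kwargs": {"series": [[[-0.5,3,12],0],[[0,1,12],0],[[0,0,0],0],[[0,0,0],0]]}}

```text
clock: 3.22
position: [0.5509, -0.229, 0.057]
ee_rot: [0.004, -0.677, 0.736, -0.007]
contact_force: [0.1, -0.0, 0.0]
width: 0.0852
```

Call:
{"fn": "carry_out", "kwargs": {"series": [[[0,0,0],0],[[0,0,0],0],[[0,0,0],0],[[0,0,0],0],[[0,0,0],0],[[0,0,0],0],[[0,0,0],0],[[0,0,0],0]], "fingers": 10, "squeeze": 70}}

```text
clock: 3.88
position: [0.5536, -0.2304, 0.062]
ee_rot: [0.005, -0.677, 0.736, -0.011]
contact_force: [-0.1, -0.4, -1.0]
width: 0.0268
```

```bash
python3 - <<'E'
from h import *
from rig import manip
st=manip.get_state()
go(st,.548,-.227,.16,-94.7);print(toolyaw(st)[1][:,2])
E
```

```text
t 3.88 pos [ 0.5536 -0.2304  0.062 ] yaw -94.85 shift mm [ -2.3   3.7 -98.1] turn -0.1461188497096373 F [-0.1 -0.4 -1. ] w 0.0268
[ 0.0222583  -0.00856608 -0.99971555]
```

Call:
{"fn": "carry_out", "kwargs": {"series": [[[0,0,-10],0],[[0,0,-15],0],[[0,0,-20],0],[[0,0,-30],0],[[0,0,-35],0],[[0,0,-20],0]]}}

```text
clock: 4.38
position: [0.5459, -0.2267, 0.1915]
ee_rot: [0.002, -0.677, 0.736, -0.002]
contact_force: [0.3, 0.3, -1.1]
width: 0.0269
```

```bash
python3 - <<'E'
from h import *
from rig import manip
st=manip.get_state();im=manip.get_image("wrist");
go(st,.497,.199,.19,-81.2);print(toolyaw(st)[1][:,2],st["qd"].round(3))
st=manip.get_state();manip.get_image("top");print(st["position"],toolyaw(st)[1][:,2],st["qd"].round(3))
cv2.imwrite("pics/w3.png",im["frame"])
E
```

```text
t 4.38 pos [ 0.5459 -0.2267  0.1915] yaw -94.84 shift mm [-420.    84.7    1.5] turn -13.644802372893366 F [ 0.3  0.3 -1.1] w 0.0269
[ 5.76998021e-03  6.05297768e-04 -9.99983170e-01] [-0.003 -0.158 -0.347  0.     0.55   0.   ]
[ 0.54763304 -0.22767864  0.19503888] [ 0.0114266  -0.00269288 -0.99993109] [ 0.001  0.015  0.042  0.002 -0.127  0.001]
```

View pics/w3.png

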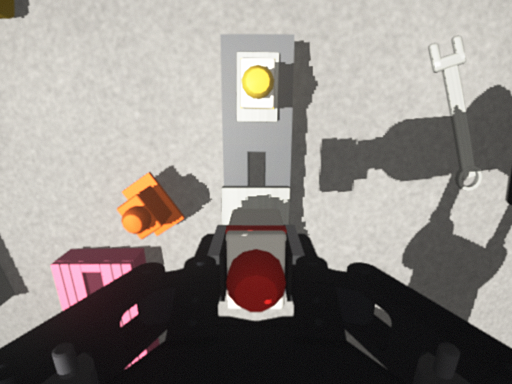

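The red module is held straight and lifted (cap at 257,280; its pocket is empty at 257,170); yellow is unmoved. Next I carry it to the rail.

Call:
{"fn": "carry_out", "kwargs": {"series": [[[-20,4,0],0],[[-38,8,0],0],[[-38,8,0],0],[[-38,8,0],0],[[-38,8,0],0],[[-38,8,0],0],[[-38,8,0],0],[[-38,8,0],0],[[-30,6,0],0],[[-10,2,0],-4]]}}

```text
clock: 5.32
position: [0.5003, 0.1121, 0.1817]
ee_rot: [-0.002, -0.698, 0.716, -0.0]
contact_force: [0.2, 0.2, -1.4]
width: 0.0266
```

```bash
python3 - <<'E'
from h import *
from rig import manip
manip.get_image("top");manip.get_image("top")
st=manip.get_state()
go(st,.497,.199,.19,-81.2);print(toolyaw(st)[1][:,2])
E
```

```text
t 5.42 pos [0.5006 0.1103 0.1815] yaw -91.4 shift mm [-88.5   5.8  -8.9] turn -10.198760548303994 F [-0.3 -0.6 -1.3] w 0.0269
[-0.00316604 -0.00485626 -0.9999832 ]
```

Call:
{"fn": "carry_out", "kwargs": {"series": [[[-30,1,0],-5],[[-30,0,0],-5],[[-24,-5,0],0],[[0,0,0],0]]}}

```text
clock: 5.75
position: [0.4995, 0.1928, 0.178]
ee_rot: [0.006, 0.758, -0.652, 0.001]
contact_force: [0.5, 0.6, -1.7]
width: 0.0264
```

```bash
cat > look.py <<'E'
from h import *
from rig import manip
import pickle,sys
manip.get_image("top")
st=manip.get_state();im=manip.get_image("wrist");t=manip.get_image("top");s=manip.get_image("side")
pickle.dump((st,im,t,s),open("l%s.pkl"%sys.argv[1],"wb"))
yaw=np.radians(8.75);go(st,.499,.1985,.19,-81.2)
a,M=toolyaw(st);print("tool z",M[:,2])
h=cv2.cvtColor(im["frame"],cv2.COLOR_BGR2HSV);m=cv2.inRange(h,(0,150,40),(6,255,255))|cv2.inRange(h,(172,150,40),(180,255,255))
b,_=blobs(m,100);b=max(b,key=lambda k:k[0])
c=plane(im,[b[1]],st["position"][2]+.036,st)[0];print("cap",b[1],c.round(4),"in tool mm",(M.T@(c-st["position"])*1000).round(1))
def rf(p):
    d=p[:2]-np.array([.499,.1985]);return (d@[np.cos(yaw),np.sin(yaw)]*1000).round(1),(d@[-np.sin(yaw),np.cos(yaw)]*1000).round(1)
print("cap in rail",rf(c),"tcp in rail",rf(st["position"]))
for im2,n in((t,"top"),(s,"side")):
    h=cv2.cvtColor(im2["frame"],cv2.COLOR_BGR2HSV)
cv2.imwrite("pics/l%s.png"%sys.argv[1],np.hstack([im["frame"],cv2.resize(s["frame"][160:352,60:316],None,fx=1,fy=1)]) if 0 else im["frame"])
E
python3 look.py 1
```

```text
t 5.8 pos [0.499  0.1907 0.1777] yaw -81.43 shift mm [ -7.6  -1.  -12.4] turn -0.23032587324945553 F [ 0.4 -0.7 -0.3] w 0.027
tool z [-0.00798852 -0.01261659 -0.9998885 ]
cap [255.6 280.3] [0.497  0.1914 0.2137] in tool mm [ -0.6   2.2 -36. ]
cap in rail (np.float64(-3.0), np.float64(-6.7)) tcp in rail (np.float64(-1.2), np.float64(-7.7))
```

View pics/l1.png

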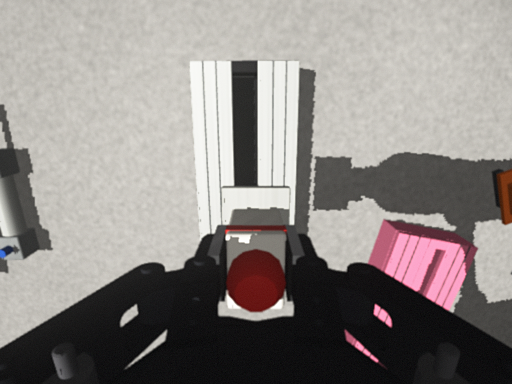

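The slot runs ahead of the module at columns 233–258, rows 62–185, with the module still about 8 mm to its right. I measure the slot line from here.

```bash
python3 - <<'E'
from h import *
import pickle
st,im,t,s=pickle.load(open("l1.pkl","rb"))
g=cv2.cvtColor(im["frame"],cv2.COLOR_BGR2GRAY)
L,Rr=[],[]
for r in range(85,178,3):
    d=np.where(g[r,215:280]<120)[0]+215
    d=d[(d>225)&(d<268)];
    # widest run
    runs=np.split(d,np.where(np.diff(d)>1)[0]+1);q=max(runs,key=len);L.append((q[0]-.5,r));Rr.append((q[-1]+.5,r))
for P in(L,Rr):
    W=plane(im,P,.042,st);p=np.polyfit(W[:,0],W[:,1],1);print("yaw",np.degrees(np.arctan(p[0])),"y(.5)",np.polyval(p,.5),"y(.58)",np.polyval(p,.58),"x range",W[:,0].min(),W[:,0].max())
E
```

```text
yaw 8.862901237415166 y(.5) 0.21183537524865603 y(.58) 0.2243099764137345 x range 0.5011508463185085 0.5853332003419642
yaw 8.570565056399092 y(.5) 0.1889403579688585 y(.58) 0.20099718474601685 x range 0.5044819135096836 0.5887251306893947
```

Call:
{"fn": "carry_out", "kwargs": {"series": [[[-8,0,20],0],[[0,0,30],0],[[0,0,20],0]]}}

```text
clock: 6.2
position: [0.5029, 0.1924, 0.1116]
ee_rot: [0.003, 0.755, -0.656, 0.006]
contact_force: [-0.8, -0.7, -1.5]
width: 0.0269
```

```bash
sed -i 's/\.1985/.1998/g' look.py; python3 look.py 2
```

```text
t 6.25 pos [0.5006 0.1916 0.1082] yaw -81.98 shift mm [ -7.3   0.7 -81.9] turn -0.7796194452520808 F [-1.4  0.2 -3.8] w 0.0267
tool z [-6.39736319e-04 -1.35241850e-02 -9.99908339e-01]
cap [255.5 280.7] [0.4982 0.1923 0.1442] in tool mm [ -0.6   2.4 -36. ]
cap in rail (np.float64(-1.9), np.float64(-7.3)) tcp in rail (np.float64(0.4), np.float64(-8.4))
```

```bash
python3 - <<'E'
import pickle,cv2,numpy as np
st,im,t,s=pickle.load(open("l2.pkl","rb"))
a=cv2.resize(im["frame"],(400,300));b=cv2.resize(s["frame"][170:320,100:300],(400,300))
cv2.imwrite("pics/l2b.png",np.hstack([a,b]))
E
```

```text
(no output)
```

View pics/l2b.png

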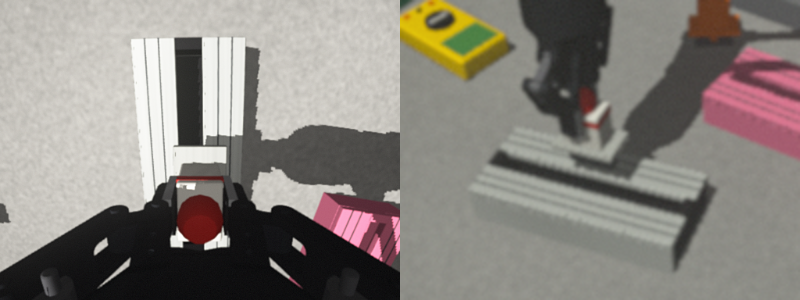

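The module is still right of the slot (wrist crop: slot centre at column 188, cap at 201), so the sideways shift was mostly lost. I repeat it while still above the rail.

Call:
{"fn": "carry_out", "kwargs": {"series": [[[-8,0,0],-0.8],[[-1,0,0],0],[[0,0,0],0]]}}

```text
clock: 6.65
position: [0.5052, 0.2021, 0.1171]
ee_rot: [-0.001, 0.759, -0.651, 0.008]
contact_force: [-0.3, -0.2, -0.6]
width: 0.0269
```

```bash
python3 look.py 3
```

```text
t 6.7 pos [0.5054 0.2023 0.1173] yaw -81.21 shift mm [  2.3   5.8 -72.7] turn -0.014464090469175517 F [-0.2  0.7 -1.5] w 0.0268
tool z [ 0.01359965 -0.00927732 -0.99986448]
cap [255.6 280.8] [0.5024 0.2028 0.1533] in tool mm [ -0.6   2.4 -36. ]
cap in rail (np.float64(3.8), np.float64(2.4)) tcp in rail (np.float64(6.7), np.float64(1.5))
```

Call:
{"fn": "carry_out", "kwargs": {"series": [[[1.5,0,12],0],[[0,0,12],0],[[0,0,8],0]]}}

```text
clock: 7.1
position: [0.5072, 0.2007, 0.0863]
ee_rot: [-0.003, 0.759, -0.651, 0.01]
contact_force: [-0.4, 0.1, -1.2]
width: 0.0268
```

```bash
python3 look.py 4
```

```text
t 7.15 pos [0.5061 0.2004 0.0849] yaw -81.19 shift mm [   0.7    5.7 -105.2] turn 0.011344254753396399 F [-1.  -0.1 -2.5] w 0.0268
tool z [ 0.01513876 -0.00924529 -0.99984266]
cap [255.6 280.9] [0.5031 0.2009 0.1209] in tool mm [ -0.6   2.5 -36. ]
cap in rail (np.float64(4.2), np.float64(0.5)) tcp in rail (np.float64(7.2), np.float64(-0.5))
```

Call:
{"fn": "carry_out", "kwargs": {"series": [[[0,0,9],0],[[0,0,7],0]]}}

```text
clock: 7.47
position: [0.5096, 0.2012, 0.0723]
ee_rot: [-0.005, 0.759, -0.651, 0.011]
contact_force: [-0.1, -0.1, -1.7]
width: 0.0269
```

```bash
python3 look.py 5
```

```text
t 7.52 pos [0.509  0.2011 0.0711] yaw -81.19 shift mm [   1.     7.8 -119. ] turn 0.01205545042932954 F [-0.3  1.1 -0.9] w 0.027
tool z [ 0.0211565  -0.007553   -0.99974765]
cap [255.6 280.9] [0.5058 0.2015 0.1071] in tool mm [ -0.6   2.4 -36.1]
cap in rail (np.float64(7.0), np.float64(0.7)) tcp in rail (np.float64(10.1), np.float64(-0.3))
```

Call:
{"fn": "carry_out", "kwargs": {"series": [[[0,1,6],0],[[0,1,2],0]]}}

```text
clock: 7.83
position: [0.5083, 0.201, 0.0645]
ee_rot: [-0.005, 0.759, -0.651, 0.011]
contact_force: [0.0, 0.1, -1.2]
width: 0.0269
```

```bash
python3 look.py 6
```

```text
t 7.88 pos [0.5081 0.2009 0.0644] yaw -81.19 shift mm [   1.1    6.4 -125.7] turn 0.013123946404363096 F [ 0.1  0.  -1.5] w 0.0266
tool z [ 0.02350825 -0.00699237 -0.99969919]
cap [255.5 280.9] [0.5048 0.2014 0.1004] in tool mm [ -0.6   2.4 -36.1]
cap in rail (np.float64(6.0), np.float64(0.7)) tcp in rail (np.float64(9.2), np.float64(-0.3))
```

Call:
{"fn": "carry_out", "kwargs": {"series": [[[0,0,4],0],[[0,0,1],0]]}}

```text
clock: 8.2
position: [0.51, 0.2014, 0.0636]
ee_rot: [-0.007, 0.759, -0.651, 0.013]
contact_force: [-2.3, -0.1, 0.3]
width: 0.0269
```

```bash
python3 look.py 7
```

```text
t 8.25 pos [0.5103 0.2014 0.0635] yaw -81.18 shift mm [   1.2    7.9 -126.8] turn 0.017721542304059312 F [-0.9  0.2  6.7] w 0.027
tool z [ 0.02841736 -0.00578811 -0.99957939]
cap [255.6 280.8] [0.5068 0.2018 0.0995] in tool mm [ -0.6   2.4 -36.1]
cap in rail (np.float64(8.0), np.float64(0.8)) tcp in rail (np.float64(11.4), np.float64(-0.1))
```

Flange contact is felt at TCP z = 0.0635 (+7 N), so the bar is below the lips. I lift it slightly and start the turn.

Call:
{"fn": "carry_out", "kwargs": {"series": [[[0,0,-3],0],[[0,0,0],-7],[[0,0,0],-7],[[0,0,0],-7],[[0,0,0],-7]]}}

```text
clock: 8.82
position: [0.511, 0.2016, 0.0671]
ee_rot: [-0.004, 0.897, -0.441, 0.015]
contact_force: [0.4, 0.3, -0.9]
width: 0.0265
```

```bash
python3 look.py 8
```

```text
t 8.87 pos [0.511  0.2016 0.067 ] yaw -52.19 shift mm [  -3.1    8.  -123.3] turn 29.01276343805762 F [ 0.5 -0.8 -0.2] w 0.0263
tool z [ 0.03065188 -0.00532806 -0.99951592]
cap [255.5 280.6] [0.508 0.201 0.103] in tool mm [ -0.5   2.  -36.1]
cap in rail (np.float64(9.1), np.float64(-0.2)) tcp in rail (np.float64(12.2), np.float64(-0.1))
```

Call:
{"fn": "carry_out", "kwargs": {"series": [[[0,0,0.3],-7],[[0,0,0.3],-7],[[0,0,0.3],-7],[[0,0,0.3],-7],[[0,0,0.3],-7]]}}

```text
clock: 9.43
position: [0.511, 0.2016, 0.0651]
ee_rot: [0.0, 0.989, -0.15, 0.015]
contact_force: [-0.0, -0.3, -1.5]
width: 0.0266
```

```bash
python3 look.py 9
```

```text
t 9.48 pos [0.511  0.2015 0.065 ] yaw -17.07 shift mm [  -7.1    4.7 -125.3] turn 64.13222354313376 F [-0.2  0.1 -1.8] w 0.0264
tool z [ 0.03006415 -0.00548528 -0.99953292]
cap [255.5 280.8] [0.5091 0.1999 0.101 ] in tool mm [ -0.2   1.9 -36. ]
cap in rail (np.float64(10.0), np.float64(-1.4)) tcp in rail (np.float64(12.1), np.float64(-0.1))
```

Call:
{"fn": "carry_out", "kwargs": {"series": [[[0,0,-0.5],-7],[[0,-1,0],-7],[[0,-1,0],-7],[[0,0,0],-5]]}}

```text
clock: 9.97
position: [0.5113, 0.2036, 0.0656]
ee_rot: [0.004, 0.997, 0.074, 0.015]
contact_force: [0.1, -0.0, -1.3]
width: 0.0267
```

```bash
python3 look.py 10; python3 - <<'E'
import pickle,cv2,numpy as np
st,im,t,s=pickle.load(open("l10.pkl","rb"))
a=cv2.resize(im["frame"],(400,300));b=cv2.resize(s["frame"][170:320,100:300],(400,300))
cv2.imwrite("pics/l10b.png",np.hstack([a,b]))
E
```

```text
t 10.02 pos [0.5113 0.2036 0.0656] yaw 8.61 shift mm [  -9.1    3.1 -124.7] turn 89.80894591620583 F [ 1.1  0.3 -2.7] w 0.027
tool z [ 0.0301901  -0.00545088 -0.99952931]
cap [255.5 280.9] [0.5105 0.2018 0.1016] in tool mm [  0.   2. -36.]
cap in rail (np.float64(11.7), np.float64(0.2)) tcp in rail (np.float64(12.7), np.float64(1.8))
```

View pics/l10b.png

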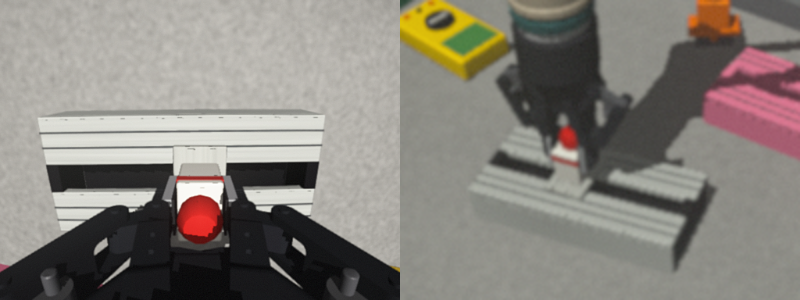

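The flange now lies square across the slot. I set it down, open the fingers, and withdraw straight up.

Call:
{"fn": "carry_out", "kwargs": {"series": [[[0,0,2.5],0],[[0,0,1],0]]}}

```text
clock: 10.33
position: [0.5116, 0.2033, 0.0642]
ee_rot: [0.004, 0.998, 0.068, 0.015]
contact_force: [-3.4, -0.4, 10.3]
width: 0.0269
```

Call:
{"fn": "carry_out", "kwargs": {"series": [[[0,0,0],0],[[0,0,0],0],[[0,0,0],0],[[0,0,0],0],[[0,0,0],0],[[0,0,0],0]], "fingers": 80}}

```text
clock: 10.83
position: [0.5125, 0.2034, 0.0648]
ee_rot: [0.004, 0.998, 0.064, 0.016]
contact_force: [0.3, -0.6, -0.6]
width: 0.0799
```

Call:
{"fn": "carry_out", "kwargs": {"series": [[[0,0,-15],0],[[0,0,-25],0],[[0,0,-30],0],[[0,0,-30],0],[[0,0,-30],0],[[0,0,0],0]]}}

```text
clock: 11.33
position: [0.506, 0.2035, 0.1962]
ee_rot: [0.005, 0.998, 0.063, 0.011]
contact_force: [1.0, -0.8, 0.7]
width: 0.0799
```

```bash
python3 look.py 11; python3 - <<'E'
import pickle,cv2,numpy as np
from h import *
st,im,t,s=pickle.load(open("l11.pkl","rb"))
a=cv2.resize(im["frame"],(400,300));b=cv2.resize(s["frame"][170:320,100:300],(400,300))
cv2.imwrite("pics/l11b.png",np.hstack([a,b]))
h=cv2.cvtColor(im["frame"],cv2.COLOR_BGR2HSV);m=cv2.inRange(h,(0,150,40),(6,255,255))|cv2.inRange(h,(172,150,40),(180,255,255))
b,_=blobs(m,100)
for x in b:print(x,plane(im,[x[1]],.1,st))
E
```

```text
t 11.38 pos [0.5047 0.203  0.1938] yaw 7.28 shift mm [-6.1  2.5  3.7] turn 88.47678677126413 F [ 0.7  0.3 -0.3] w 0.0797
tool z [ 0.01969246 -0.00869629 -0.99976826]
cap [261.6 197.7] [0.5019 0.2388 0.2298] in tool mm [  2.4 -35.4 -36.4]
cap in rail (np.float64(8.8), np.float64(38.1)) tcp in rail (np.float64(6.1), np.float64(2.3))
(np.int32(619), array([261.6, 197.7]), array([248, 184,  28,  28], dtype=int32)) [[0.51243552 0.19894866 0.1       ]]
```

View pics/l11b.png

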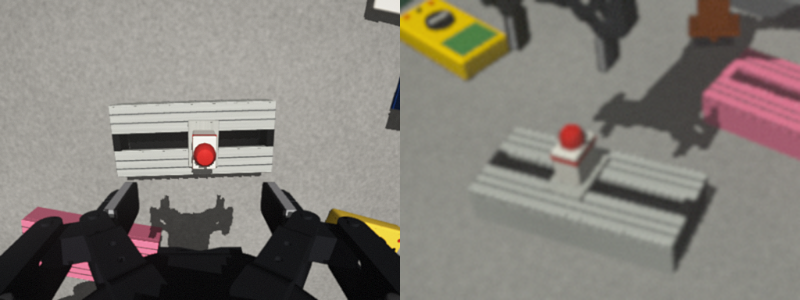

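```bash
python3 -c "
from rig import manip
print(manip.sign_off())"
```

```text
the job is handed in; nothing more can be done
None
```

The red module is fitted to the aluminium rail and let go, and I have handed the job in at about 11.4 s. No verdict came back, so the result rests on my own checks.

- **Fitting:** I passed its foot down through the slot and felt the flange touch the rail (about +7 N) with the tool at z = 0.0635 m. I then raised it about 3 mm, turned it a quarter, set it down until it pressed at about 10 N, opened the fingers and backed off to about 130 mm above.
- **Position:** The last wrist and side images show it standing upright and flat. Its cap is about 12 mm from the rail's middle along the slot and about 3 mm off the centre line. From the tool's angle at release, the foot is 1–2° off square across. I did not measure the height or tilt of the free module separately.
- **Disagreements:** The top and wrist cameras differed by about 2 mm on where the slot's centre line is, so I used the wrist's value. The arm drifted a few millimetres and tilted up to 1.8° over the rows; I corrected the sideways drift along the way. At the end the tool tilt was about 1.2°, but the module was already released.
- **Other modules:** The yellow module stood unmoved when I lifted the red one. I did not check the blue one again, but the gripper went down only at the red module's place.

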